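# Take the clothes brush out of the sprung counter drawer

## Task

Fetch the clothes brush: press the release pedal on the front of the counter drawer unit right down to its stop, so that the drawer springs out. The drawer comes out only part of the way and the brush is longer than the gap, so draw it out handle end first, tilted up between the cover and the drawer front, without forcing it against the unit; leave the other things in the drawer and on the counter alone. Finish with the brush held still in the gripper, about level with its bristles down, all of it raised well above the unit and touching nothing else.

Things in the scene. Friction and masses are not known exactly. Their poses are not given: they have to be found in the camera images.
- drawer_unit: Grey sheet-metal drawer unit fixed on the counter, 270 deep (x) x 290 wide (y) x 84 mm high. Origin: centre of its underside; -x is its front, y its left. Its flat cover (underside 80, top 84 mm above the counter) ends at the front face, x = -135 mm. The drawer fills the front from y = -102 to +141 mm; a release pedal sticks out of the fixed panel to its right.
- release_pedal (a joint): Hinged spring pedal, 0 = up at rest, 0.25 rad = down on its stop. Pressing it on its tread takes 2 to 6 N; the latch lets the drawer go at about 0.18 rad, and the pedal springs back up when let go.
- pedal_tread (a point): Point to press on the dark steel pedal with ribbed tread (32 mm wide, sticks out 50 mm from the unit's front): on top of the tread, 36 mm in front of its hinge, about 50 mm above the counter. It sinks 9 mm to the stop. Press straight down.
- unit_drawer (a joint): How far the drawer is out, m: 0.002 = latched shut, 0.16 = on its stop. Unlatched, a spring (3 N shut, 1.5 N out) slides it out in 1 s and keeps it out. Inside it is 240 mm long, floor 14 mm above the counter, side walls 45 mm; the left compartment (unit y +6 to +136 mm) holds the brush. Fully out, the gap from the cover's front edge to the drawer front is 150 mm; that front is 10 mm thick.
- drawer_lip (a point): Middle of the top edge of the drawer's front board at the brush's compartment; 76 mm above the counter (62 mm above the drawer floor, 4 mm below the level of the cover's underside). Moves with the drawer.
- clothes_brush: Wooden clothes brush 220 x 42 x 30 mm, 0.13 kg, on its bristles along the drawer, handle to the front; a third stays under the cover. Origin below its middle at the bristle ends, +x to the head, z up. Head x -10..110 mm, 42 wide: bristles (x 1..99) z 0..16 mm, wood z 16..30. Handle x -110..-10, 24 mm wide (28 at the end), z 16..30, free space beneath.
- brush_neck (a point): Good place to grip: centre of the handle's wood next to the head, at x = -22 mm, z = 23 mm of the brush; 24 mm wide.
- brush_handle_end (a point): End of the brush's handle (x = -110 mm, z = 23 mm of the brush).
- brush_head (a point): Middle of the wooden head of the brush (x = +60 mm, z = 23 mm of the brush).
- pin_tin: Round tin, 50 mm across, 24 mm high, loose in the drawer's right compartment; leave it there.
- tag_roll: Roll of laundry tags, 44 mm across, 26 mm high, loose in the drawer's right compartment; leave it there.
- chalk: Piece of tailor's chalk, 26 x 28 x 8 mm, loose in the drawer's right compartment; leave it there.
- card_terminal: Payment terminal, 194 x 85 x 56 mm, loose on the counter at the right front; leave it alone.

How it is judged:
On the way, in this order (a step that is already met when the one before it is completed fails the run):
1. the release pedal is pressed down to its stop (value of joint release_pedal above 0.225 rad), for 0.05 s.
2. the brush's handle comes up out of the opened drawer, higher than the drawer front, while its head is still under the cover (value of joint unit_drawer above 0.1 m and z of brush_handle_end in the frame of drawer_unit above 0.083 m and z of brush_head in the frame of drawer_unit below 0.08 m and x of brush_head in the frame of drawer_unit above -0.135 m), for 0.05 s.
At the end, for the whole second after the job is handed in: The gripper holds the brush still (under 30 mm/s), bristles down within 0.6 rad of level, its handle end and head over 130 mm and its middle over 110 mm above the counter (the unit is 84 mm high), not touching the unit; the drawer is still out (over 100 mm) with the tin, tag roll and chalk in it (contact force between the fingers and clothes_brush above 1 N and height (world z) of each of brush_handle_end, brush_head above 0.13 m and height (world z) of clothes_brush above 0.11 m and angle between clothes_brush's own z axis and vertical below 0.6 rad and contact force between clothes_brush and drawer_unit below 0.1 N and linear speed of clothes_brush below 0.03 m/s and value of joint unit_drawer above 0.1 m and z of each of pin_tin, tag_roll, chalk in the frame of drawer_unit below 0.03 m); the arm keeps its last pose, push and grip.
It fails at once if the brush is forced against the unit (over 15 N) (contact force between clothes_brush and drawer_unit above 15 N).
It fails at once if the small things in the drawer are lifted out (z of any of pin_tin, tag_roll, chalk in the frame of drawer_unit above 0.05 m).
It fails at once if the payment terminal is pushed aside (over 30 mm) (distance of card_terminal from where it was at the start of the episode above 0.03 m).
It also fails if it takes over 51 s, if anything falls off the work surface, if the arm or the gripper's body presses on something with over 40 N, if the wrist force passes 120 N, or if a joint passes its speed limit or range.

## Robot

A 7-joint arm with a two-finger parallel gripper is mounted at the origin on a cart in front of the work surface, level with it; the furniture and walls round the work are solid. World frame = base frame: x ahead of the robot, y to its left, z up, the work surface at z = 0. Lengths are in m, angles in rad, forces in N, time in s.
With the tool pointing down it reaches from about 0.4 to 0.85 m from the base axis. Payload 10.4 kg.
Tool frame: the origin (TCP) lies on the centre line of the jaws, within the pads' length; the fingertips stand 11 mm ahead of it and the grasp point (between the pads) lies 8 mm behind it (tip_reach is the distance from the TCP to the fingertips, in m); z points along the fingers, y is the line along which they close (so a half turn about z gives the same grasp; the last joint's range is limited). The gripper opens to 85 mm and grips with 20 to 120 N. Pads are 22 mm wide; open, the fingers measure 114 mm over their backs; the gripper's body (76 mm by 85 mm) begins 54 mm behind the grasp point. The pads swing forward as they close: fully open they stand 13 mm farther back than shut.
Start: joints at [-1.133, 0.332, -0.065, 1.46, 0.022, 1.35, -0.088], TCP at [0.278, 0.56, 0.242] pointing down, gripper open.
Joint ranges: [-2.6, 2.6], [-0.5, 2.12], [-1.47, 1.34], [0.16, 2.42], [-1.27, 4.41], [0.06, 2.06], [-2.6, 2.6]. Speed limits (rad/s): [2.22, 2.22, 2.79, 2.79, 3.14, 3.14, 3.14].

## Interface

Orientations are given as a unit quaternion [x, y, z, w].
In Python, from workcell import get_obs, camera, hand_in, tip_reach gives the robot as it stands. The module is installed in compiled form; this text tells all that it offers.
- The arm moves only by the tool move_arm, never from a script. Its argument "plan" is a list of rows, each an object with "delta_pos": the shift along the tool's x, y, z in shares of 0.6 m (1.0 is 0.6 m), a list of three; "turn": the turn, a rotation vector about the tool's x, y, z in normalised numbers (1 is 4 rad), a list of three; "fingers": the closure, from 0 (fully open) to 1 (shut). A call has 1 to 12 rows; each row is the pose to reach, as a shift and turn from the pose commanded when the call began, along the tool's axes at that moment; what a row does not reach only later rows make up. A row lasts 1/8 s, in which the tool goes at most 62.5 mm and 10.7 degrees, less where a joint would pass 70% of its speed; a pose out of reach is approached as far as the arm can. Shift and turn numbers lie between -1 and 1, and a call with a number outside is refused. A call with a gripper value outside its range is refused whole. The fingers move at their own pace and stop on an object; "force" is the grip in N (left out, the last holds). Time passes only in rows, so rows that repeat a pose let the fingers close. It gives the time, the measured TCP pose, the force, the opening and the grip force at its end, in the units of the state.
- get_obs(): the state, without advancing time (a new reading comes with each control period).
- camera(name): name is "scene" or "top"; returns a dict with "color" (400x640x3 uint8, red, green, blue), "range_z" (400x640 float32, m along the optical axis (not along the pixel's ray), 0 where there is no reading), "fx", "fy", "cx", "cy" (pixels), "R" (3x3) and "t" (3): a world point X has camera coordinates R X + t. Camera axes: x right, y down, z forward; pixel columns grow to the right and rows downward; lengths in m; the calibration is good to about 2 mm. A picture is of the moment at which its call begins.
- hand_in(): hands the job in; it is judged then, once.
The state is a dict: "clock": time; "joint_pos": joint angles; "joint_velocities": joint speeds; "tau": joint torques, N m; "position": TCP position; "ee_rot": TCP orientation; "ft_force": force on the tool from outside, world axes, zero at the start; "torque": the same for the moment, N m; "grip_width": opening from 0.0 (shut) to 1.0 (fully open); "grasp_force": force on a finger pad.
Only numpy, scipy, OpenCV 4.12 (cv2) and the standard library are available. Lean on these libraries where they do the work, as an engineer would, in place of code of your own. Each camera call takes 0.05 s, during which the arm holds its last target. There are 200 camera calls.

## Working session

There is one attempt and no reset: what is moved stays moved. The work goes in short steps, Python scripts to look and compute and a tool call to move; the robot and the scene stay as the last step left them, time stands still between calls to the robot, and variables do not carry over. Pictures are saved under pics/ and viewed, at most 10 in all, crops included, and the job is handed in when it is done.

Besides the shell and the picture viewer there is one more tool, called after ">>>" by a JSON object that holds its "api" and its "payload". move_arm: Moves the arm, as the interface text tells. Its arguments: {"type":"object","properties":{"plan":{"type":"array","items":{"type":"object","properties":{"delta_pos":{"type":"array","items":{"type":"number"}},"turn":{"type":"array","items":{"type":"number"}},"fingers":{"type":"number"}}}},"force":{"type":"number"}},"required":["plan"]}

```bash
mkdir -p pics; cat > h.py <<'E'
import numpy as np, cv2
from workcell import get_obs, camera
def snap(n,tag):
    c=camera(n); cv2.imwrite(f'pics/{tag}.png',c['color'][:,:,::-1]); np.savez(f'{tag}.npz',**c); return c
def cloud(c):
    R,t=np.array(c['R']),np.array(c['t']); z=c['range_z']; v,u=np.indices(z.shape)
    P=np.stack([(u-c['cx'])/c['fx']*z,(v-c['cy'])/c['fy']*z,z],-1)
    return (P-t)@R
E
python3 - <<'E'
from h import *
import json
print(get_obs())
for n in('scene','top'):
    c=snap(n,n+'0'); print(n,-np.array(c['R']).T@c['t'],c['fx'])
E
```

```text
{'clock': 0.0, 'joint_pos': array([-1.13262505,  0.33289248, -0.06470022,  1.46095186,  0.02160952,
        1.34986874, -0.08851547]), 'joint_velocities': array([ 8.45084550e-04, -4.51903287e-04,  3.73617898e-04, -8.31097171e-04,
       -4.38878389e-04,  8.81017328e-05, -3.48412532e-04]), 'tau': array([ 6.09629951e-04, -6.25451660e+01,  4.94378060e-02, -3.91609097e+01,
        1.62911857e-02,  9.83014586e-03,  7.20788557e-05]), 'position': array([0.27774805, 0.55949779, 0.24149801]), 'ee_rot': array([ 2.28349017e-01,  9.73579077e-01, -7.00976127e-04, -1.26373378e-04]), 'ft_force': array([ 0.82207967,  0.4993762 , -1.12106839]), 'torque': array([-0.01225233,  0.00503579,  0.01934145]), 'grasp_force': 0.0, 'grip_width': 0.9995855984507918}
scene [-0.19202812 -0.6871563   0.51284274] 403.50262557170663
top [ 0.48724565 -0.27774885  1.23029776] 451.2977565220232
```

View pics/scene0.png

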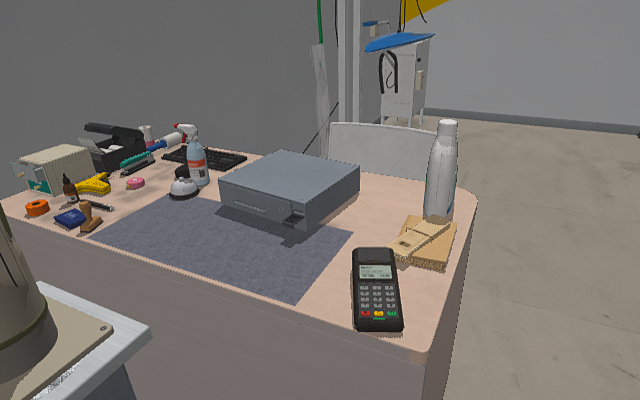

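View pics/top0.png

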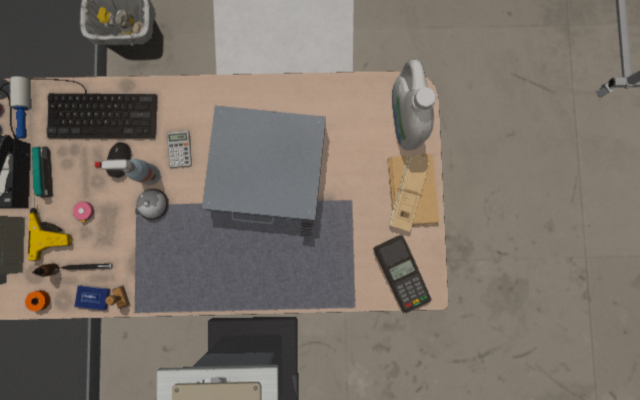

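The top view shows the grey unit at cols 205–326, rows 107–219, with the pedal at about (308,228). In the scene view the pedal is near (293,219). The terminal lies well to the right, at (402,274) in the top view.

```bash
cat > m.py <<'E'
from h import *
def load(t): return dict(np.load(t+'.npz'))
def unit(tag='top0'):
    c=load(tag); P=cloud(c)
    m=((P[...,2]>.07)&(P[...,2]<.1)).astype(np.uint8); m[:,:195]=0; m[:,335:]=0
    m=cv2.morphologyEx(m,cv2.MORPH_OPEN,np.ones((9,9)))
    n,l,s,_=cv2.connectedComponentsWithStats(m); k=1+np.argmax(s[1:,4]); Q=P[l==k]
    return Q,cv2.minAreaRect(Q[:,:2].astype(np.float32)*1000)
if __name__=='__main__':
    Q,r=unit(); print(np.median(Q[:,2]),r,cv2.boxPoints(r))
    for tag,(u0,u1,v0,v1) in dict(top0=(298,318,216,240),scene0=(275,312,205,232)).items():
        c=load(tag);P=cloud(c)[v0:v1,u0:u1].reshape(-1,3);col=c['color'][v0:v1,u0:u1].reshape(-1,3).max(1)
        k=(col<70)&(P[:,2]>.035)&(P[:,2]<.07); print(tag,k.sum(),np.percentile(P[k],[2,25,50,75,98],axis=0).round(4))
E
python3 m.py
```

```text
0.08375876210398099 ((682.5531005859375, -141.39540100097656), (290.32208251953125, 273.0950012207031), 82.95539855957031) [[ 529.2335  -268.71417]
 [ 800.26697 -302.20706]
 [ 835.8727   -14.07663]
 [ 564.83923   19.41626]]
top0 215 [[ 0.4913 -0.2637  0.0442]
 [ 0.5018 -0.2554  0.0475]
 [ 0.5125 -0.2476  0.049 ]
 [ 0.5251 -0.2397  0.0506]
 [ 0.5349 -0.23    0.0534]]
scene0 184 [[ 0.4886 -0.2633  0.0361]
 [ 0.4943 -0.2571  0.0435]
 [ 0.5097 -0.248   0.0462]
 [ 0.5238 -0.2395  0.0474]
 [ 0.5417 -0.2263  0.0566]]
```

```bash
cat > g.py <<'E'
from h import *
from m import load
from scipy.spatial.transform import Rotation as Ro
Y=np.deg2rad(-7.04); C=np.array([.6825,-.1414,0]); RU=Ro.from_euler('z',Y).as_matrix()
def w2u(P): return (P-C)@RU
def u2w(p): return RU@np.array(p)+C
def go(p,tilt=0,yaw=0):
    """unit-frame TCP target, tilt>0: handle (-x) end up; prints shift and turn in tool axes"""
    o=get_obs(); R0=Ro.from_quat(o['ee_rot'])
    R=Ro.from_matrix(RU)*Ro.from_euler('z',yaw)*Ro.from_euler('y',tilt)*Ro.from_quat([0,1,0,0])
    d=R0.inv().apply(u2w(p)-o['position']); t=(R0.inv()*R).as_rotvec()
    print('d',d.round(4),'turn',t.round(4),'deg',np.rad2deg(np.linalg.norm(t)).round(1),'now',w2u(o['position']).round(4),'F',o['ft_force'].round(1),'t',round(o['clock'],2),'grip',o['grip_width'],o['grasp_force'])
E
python3 - <<'E'
from g import *
for tag,(u0,u1,v0,v1) in dict(top0=(296,322,214,244),scene0=(270,315,200,236)).items():
    c=load(tag);P=w2u(cloud(c)[v0:v1,u0:u1].reshape(-1,3)).reshape(-1,3)
    k=(P[:,2]>.03)&(P[:,2]<.07)&(P[:,0]<-.14)&(P[:,1]<-.1); print(tag,k.sum(),np.percentile(P[k],[2,25,50,75,98],axis=0).round(4))
    for a in np.arange(-.19,-.14,.01):
        q=P[k&(abs(P[:,0]-a)<.005)]; print(a.round(3),len(q),np.median(q,0).round(4) if len(q) else '')
go([-.169,-.124,.242])
E
```

```text
top0 183 [[-0.1782 -0.1405  0.0443]
 [-0.1695 -0.1333  0.0476]
 [-0.1598 -0.1251  0.0491]
 [-0.1498 -0.1173  0.0506]
 [-0.1411 -0.1099  0.0533]]
-0.19 0 
-0.18 20 [-0.177  -0.1247  0.048 ]
-0.17 47 [-0.1701 -0.1255  0.0494]
-0.16 46 [-0.16   -0.1257  0.049 ]
-0.15 47 [-0.1499 -0.1237  0.0494]
scene0 166 [[-0.1794 -0.1411  0.0357]
 [-0.1762 -0.1361  0.0434]
 [-0.1671 -0.1271  0.046 ]
 [-0.1528 -0.1187  0.0472]
 [-0.1428 -0.1105  0.0486]]
-0.19 0 
-0.18 50 [-0.1776 -0.1256  0.0418]
-0.17 39 [-0.1717 -0.1267  0.0466]
-0.16 31 [-0.1598 -0.1271  0.0469]
-0.15 31 [-0.1512 -0.1299  0.0463]
d [-5.558e-01 -6.209e-01  4.000e-04] turn [-1.200e-03 -1.000e-04 -3.379e-01] deg 19.4 now [-0.4876  0.646   0.2416] F [ 0.1 -0.2 -0.3] t 0.1 grip 1.0005773596872634 0.0
```

Careful with the scale: shifts go in shares of 0.6 m and turns go in shares of 4 rad. That gives: -0.515 m / 0.6 = -0.8583, -0.43 m / 0.6 = -0.7167, -0.338 rad / 4 = -0.0845.

>>> {"api": "move_arm", "payload": {"plan": [{"delta_pos": [-0.0583, -0.0667, 0], "turn": [0, 0, -0.025], "fingers": 1}, {"delta_pos": [-0.1167, -0.1333, 0], "turn": [0, 0, -0.05], "fingers": 1}, {"delta_pos": [-0.1833, -0.2, 0], "turn": [0, 0, -0.075], "fingers": 1}, {"delta_pos": [-0.25, -0.275, 0], "turn": [0, 0, -0.0845], "fingers": 1}, {"delta_pos": [-0.3167, -0.35, 0], "turn": [0, 0, -0.0845], "fingers": 1}, {"delta_pos": [-0.3833, -0.425, 0], "turn": [0, 0, -0.0845], "fingers": 1}, {"delta_pos": [-0.45, -0.5, 0], "turn": [0, 0, -0.0845], "fingers": 1}, {"delta_pos": [-0.5167, -0.575, 0], "turn": [0, 0, -0.0845], "fingers": 1}, {"delta_pos": [-0.5833, -0.65, 0], "turn": [0, 0, -0.0845], "fingers": 1}, {"delta_pos": [-0.65, -0.725, 0], "turn": [0, 0, -0.0845], "fingers": 1}, {"delta_pos": [-0.7167, -0.8, 0], "turn": [0, 0, -0.0845], "fingers": 1}, {"delta_pos": [-0.7667, -0.8583, 0], "turn": [0, 0, -0.0845], "fingers": 1}]}}

```text
clock: 1.6
position: [0.4609, -0.1086, 0.2423]
ee_rot: [0.062, 0.998, -0.0, 0.0]
ft_force: [0.9, 0.6, -0.3]
grip_width: 0.004
grasp_force: 0.0
```

```bash
python3 -c "
from g import *
go([-.169,-.126,.085])"
```

```text
d [-0.0551 -0.1313  0.1573] turn [ 0.      0.0003 -0.0015] deg 0.1 now [-0.224   0.0054  0.2423] F [ 0.9  0.6 -0.3] t 1.6 grip 0.00444742269814048 0.0
```

Converted, 0.157 m / 0.6 = 0.2617, 0.06 m / 0.6 = 0.1.

>>> {"api": "move_arm", "payload": {"plan": [{"delta_pos": [-0.03, -0.0667, 0.0333], "turn": [0, 0, 0], "fingers": 1}, {"delta_pos": [-0.06, -0.1333, 0.0667], "turn": [0, 0, 0], "fingers": 1}, {"delta_pos": [-0.0917, -0.2, 0.1], "turn": [0, 0, 0], "fingers": 1}, {"delta_pos": [-0.0917, -0.2183, 0.1667], "turn": [0, 0, 0], "fingers": 1}, {"delta_pos": [-0.0917, -0.2183, 0.2333], "turn": [0, 0, 0], "fingers": 1}, {"delta_pos": [-0.0917, -0.2183, 0.2617], "turn": [0, 0, 0], "fingers": 1}, {"delta_pos": [-0.0917, -0.2183, 0.2617], "turn": [0, 0, 0], "fingers": 1}, {"delta_pos": [-0.0917, -0.2183, 0.2617], "turn": [0, 0, 0], "fingers": 1}]}}

```text
clock: 2.6
position: [0.5004, -0.2429, 0.0868]
ee_rot: [0.061, 0.998, -0.0, 0.001]
ft_force: [-0.3, -0.3, 0.5]
grip_width: 0.003
grasp_force: 0.0
```

```bash
python3 -c "
from g import *
snap('scene','scene1'); go([-.169,-.126,.085])
c=cv2.imread('pics/scene1.png')[150:260,190:380]; cv2.imwrite('pics/s1c.png',cv2.resize(c,None,fx=4,fy=4))"
```

```text
d [ 0.0008 -0.0029  0.0018] turn [-0.      0.0024  0.0004] deg 0.1 now [-0.1682 -0.1231  0.0868] F [0.7 0.5 0.5] t 2.65 grip -0.004573471687087274 0.0
```

View pics/s1c.png

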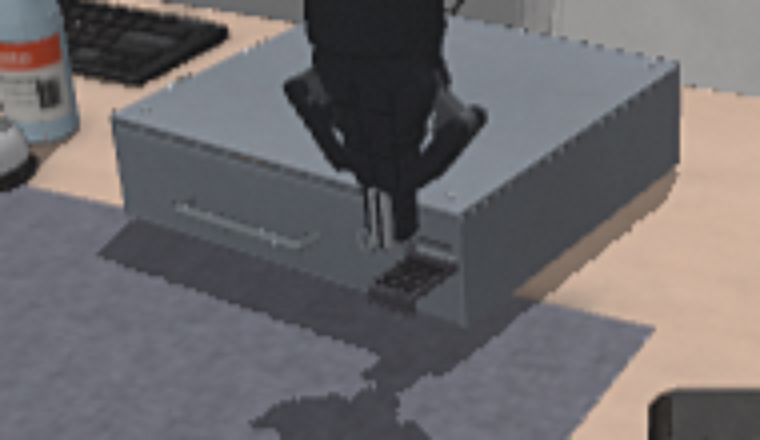

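The shut fingertips (crop 395,240) stand over the ribbed tread (415,278), so I can press.

Converted, 0.037 m / 0.6 = 0.0617, -0.003 m / 0.6 = -0.005.

>>> {"api": "move_arm", "payload": {"plan": [{"delta_pos": [0, -0.005, 0.02], "turn": [0, 0, 0], "fingers": 1}, {"delta_pos": [0, -0.005, 0.0367], "turn": [0, 0, 0], "fingers": 1}, {"delta_pos": [0, -0.005, 0.0467], "turn": [0, 0, 0], "fingers": 1}, {"delta_pos": [0, -0.005, 0.0533], "turn": [0, 0, 0], "fingers": 1}, {"delta_pos": [0, -0.005, 0.0583], "turn": [0, 0, 0], "fingers": 1}, {"delta_pos": [0, -0.005, 0.0617], "turn": [0, 0, 0], "fingers": 1}, {"delta_pos": [0, -0.005, 0.0617], "turn": [0, 0, 0], "fingers": 1}]}}

```text
clock: 3.52
position: [0.4995, -0.2458, 0.0494]
ee_rot: [0.061, 0.998, 0.0, 0.0]
ft_force: [-5.6, 2.9, 15.2]
grip_width: 0.002
grasp_force: 8.5
```

```bash
python3 -c "
from g import *
go([-.169,-.126,.047])"
```

```text
d [0.0002 0.0001 0.0024] turn [ 0.0007  0.0008 -0.    ] deg 0.1 now [-0.1688 -0.1261  0.0494] F [-5.6  2.9 15.2] t 3.52 grip 0.002039954687171607 8.506000712513924
```

15 N after sinking about 10 mm, so it is on the stop. I'll hold briefly, then lift and look.

Converted, -0.17 m / 0.6 = -0.2833, -0.14 m / 0.6 = -0.2333.

>>> {"api": "move_arm", "payload": {"plan": [{"delta_pos": [0, 0, 0.0017], "turn": [0, 0, 0], "fingers": 1}, {"delta_pos": [0, 0, 0.0017], "turn": [0, 0, 0], "fingers": 1}, {"delta_pos": [0, 0, -0.05], "turn": [0, 0, 0], "fingers": 1}, {"delta_pos": [0, 0, -0.1333], "turn": [0, 0, 0], "fingers": 1}, {"delta_pos": [0, 0, -0.2333], "turn": [0, 0, 0], "fingers": 1}, {"delta_pos": [0, -0.0833, -0.2833], "turn": [0, 0, 0], "fingers": 0.4}, {"delta_pos": [0, -0.1667, -0.2833], "turn": [0, 0, 0], "fingers": 0.4}, {"delta_pos": [0, -0.1667, -0.2833], "turn": [0, 0, 0], "fingers": 0.4}]}}

```text
clock: 4.53
position: [0.4849, -0.3493, 0.2187]
ee_rot: [0.064, 0.998, -0.001, 0.0]
ft_force: [-0.4, 0.5, -1.2]
grip_width: 0.6
grasp_force: 0.0
```

```bash
python3 -c "
from g import *
snap('scene','scene2');snap('top','top2'); go([-.169,-.126,.047])
a=cv2.imread('pics/scene2.png')[130:280,180:390];b=cv2.imread('pics/top2.png')[90:310,180:350]
a=cv2.resize(a,(420,300));b=cv2.resize(b,(340,440))
m=np.zeros((440,760,3),np.uint8);m[:300,:420]=a;m[:,420:]=b;cv2.imwrite('pics/m2.png',m)"
```

```text
d [-0.0004  0.1002  0.1709] turn [ 0.0002 -0.0005 -0.001 ] deg 0.1 now [-0.1694 -0.2262  0.2179] F [0.3 1.2 0.3] t 4.62 grip 0.6011929467909223 0.0
```

View pics/m2.png

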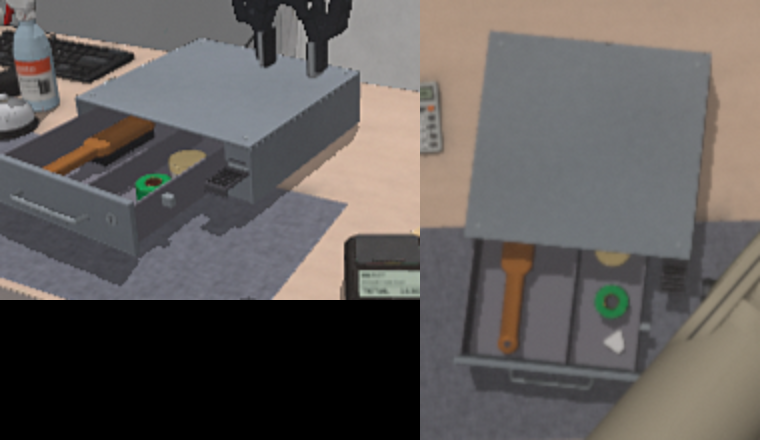

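Drawer is open. In the composite's top view the orange handle runs from its end (508,345) to the neck (517,268), with the head going under the cover, and the small things are in the right compartment. Next I'll measure from both views.

```bash
cat > b.py <<'E'
from g import *
def brush(tag,zmin=.02):
    c=load(tag); h=cv2.cvtColor(c['color'],cv2.COLOR_RGB2HSV); P=w2u(cloud(c).reshape(-1,3)).reshape(400,640,3)
    m=(h[...,0]>4)&(h[...,0]<17)&(h[...,1]>120)&(P[...,0]<-.12)&(P[...,0]>-.31)&(P[...,1]>0)&(P[...,1]<.15)&(P[...,2]>zmin)
    m=cv2.morphologyEx(m.astype(np.uint8),cv2.MORPH_OPEN,np.ones((2,2)))
    return P[m>0],c
if __name__=='__main__':
    for tag in('top2','scene2'):
        Q,c=brush(tag); print(tag,len(Q),'x',Q[:,0].min().round(4),Q[:,0].max().round(4),'z',np.percentile(Q[:,2],[5,50,95]).round(4))
        for a in np.arange(-.29,-.125,.01):
            q=Q[abs(Q[:,0]-a)<.005]
            if len(q)>3: print(a.round(3),len(q),'y',np.percentile(q[:,1],[3,50,97]).round(4),'z',np.percentile(q[:,2],[10,50,90]).round(4))
    P=w2u(cloud(c).reshape(-1,3)); k=(P[:,0]<-.28)&(P[:,0]>-.32)&(abs(P[:,1]-.05)<.04)&(P[:,2]>.065); print('lip',P[k].min(0),P[k].max(0))
E
python3 b.py
```

```text
top2 528 x -0.281 -0.1367 z [0.0374 0.0435 0.0477]
-0.28 7 y [0.0739 0.0782 0.0831] z [0.0114 0.0398 0.0438]
-0.27 25 y [0.0679 0.0761 0.0892] z [0.0389 0.0426 0.0459]
-0.26 35 y [0.0672 0.0776 0.088 ] z [0.0382 0.0432 0.0468]
-0.25 31 y [0.0686 0.0765 0.0874] z [0.0397 0.0433 0.0479]
-0.24 33 y [0.0695 0.0781 0.088 ] z [0.0407 0.0435 0.0466]
-0.23 33 y [0.0687 0.0775 0.0889] z [0.039  0.0441 0.0463]
-0.22 32 y [0.0693 0.0782 0.0877] z [0.0415 0.0431 0.0462]
-0.21 33 y [0.0691 0.0794 0.0886] z [0.0406 0.0441 0.0463]
-0.2 30 y [0.07   0.0788 0.0874] z [0.0396 0.0438 0.0471]
-0.19 32 y [0.0702 0.0779 0.0884] z [0.0405 0.0437 0.0468]
-0.18 36 y [-0.1593  0.077   0.0892] z [0.039  0.0427 0.0492]
-0.17 46 y [0.0648 0.0788 0.0954] z [0.0405 0.0436 0.0463]
-0.16 58 y [0.062  0.079  0.0979] z [0.0398 0.0434 0.0463]
-0.15 53 y [0.062  0.0797 0.0961] z [0.0416 0.0438 0.0471]
-0.14 44 y [0.0635 0.0791 0.0964] z [0.0412 0.0439 0.0469]
scene2 378 x -0.2866 -0.1134 z [0.0202 0.0399 0.0429]
-0.24 17 y [0.0696 0.0728 0.0816] z [0.0366 0.0409 0.0425]
-0.23 28 y [0.068  0.0723 0.0807] z [0.0327 0.0404 0.0428]
-0.22 22 y [0.0701 0.0722 0.0818] z [0.0327 0.0406 0.0428]
-0.21 24 y [0.0698 0.0717 0.0961] z [0.0301 0.0365 0.0414]
-0.2 25 y [0.0698 0.0734 0.095 ] z [0.013  0.0378 0.0417]
-0.19 29 y [0.0696 0.0731 0.0948] z [0.0286 0.0389 0.0425]
-0.18 24 y [0.0691 0.0724 0.097 ] z [0.0122 0.0378 0.042 ]
-0.17 43 y [0.0637 0.0727 0.0935] z [0.0172 0.0381 0.042 ]
-0.16 46 y [0.0617 0.0682 0.0894] z [0.0252 0.0403 0.0425]
-0.15 31 y [0.061  0.069  0.0894] z [0.0298 0.0406 0.0428]
-0.14 38 y [0.0606 0.0678 0.0911] z [0.0255 0.0406 0.0424]
-0.13 32 y [0.0618 0.0694 0.0901] z [0.029  0.0406 0.0419]
lip [-0.29481555  0.01027238  0.06501952] [-0.28238067  0.0895652   0.07576576]
```

```bash
python3 -c "
from g import *
go([-.198,.0785,.13]);go([-.198,.0785,.034])"
```

```text
d [0.0289 0.3047 0.0879] turn [ 0.0002 -0.0005 -0.001 ] deg 0.1 now [-0.1694 -0.2262  0.2179] F [0.3 1.2 0.3] t 4.62 grip 0.6011929467909223 0.0
d [0.0288 0.3047 0.1839] turn [ 0.0002 -0.0005 -0.001 ] deg 0.1 now [-0.1694 -0.2262  0.2179] F [0.3 1.2 0.3] t 4.62 grip 0.6011929467909223 0.0
```

Converted, 0.305 m / 0.6 = 0.5083, 0.29 m / 0.6 = 0.4833.

>>> {"api": "move_arm", "payload": {"plan": [{"delta_pos": [0.0083, 0.0833, 0], "turn": [0, 0, 0], "fingers": 0.4}, {"delta_pos": [0.0167, 0.1667, 0], "turn": [0, 0, 0], "fingers": 0.4}, {"delta_pos": [0.025, 0.25, 0], "turn": [0, 0, 0], "fingers": 0.4}, {"delta_pos": [0.0333, 0.3333, 0], "turn": [0, 0, 0], "fingers": 0.4}, {"delta_pos": [0.0417, 0.4167, 0], "turn": [0, 0, 0], "fingers": 0.4}, {"delta_pos": [0.0483, 0.4833, 0.0333], "turn": [0, 0, 0], "fingers": 0.4}, {"delta_pos": [0.0483, 0.5083, 0.1], "turn": [0, 0, 0], "fingers": 0.4}, {"delta_pos": [0.0483, 0.5083, 0.1667], "turn": [0, 0, 0], "fingers": 0.4}, {"delta_pos": [0.0483, 0.5083, 0.1667], "turn": [0, 0, 0], "fingers": 0.4}, {"delta_pos": [0.0483, 0.5083, 0.1667], "turn": [0, 0, 0], "fingers": 0.4}]}}

```text
clock: 5.88
position: [0.4961, -0.0384, 0.1197]
ee_rot: [0.061, 0.998, 0.0, 0.001]
ft_force: [0.4, -0.4, -0.1]
grip_width: 0.597
grasp_force: 0.0
```

```bash
python3 -c "
from g import *
go([-.198,.0785,.034])"
```

```text
d [ 0.0005 -0.0009  0.0857] turn [0.0004 0.0013 0.0005] deg 0.1 now [-0.1976  0.0794  0.1197] F [ 0.4 -0.4 -0.1] t 5.88 grip 0.5968954611693138 0.0
```

Converted, 0.086 m / 0.6 = 0.1433, -0.001 m / 0.6 = -0.0017.

>>> {"api": "move_arm", "payload": {"plan": [{"delta_pos": [0, -0.0017, 0.05], "turn": [0, 0, 0], "fingers": 0.4}, {"delta_pos": [0, -0.0017, 0.1], "turn": [0, 0, 0], "fingers": 0.4}, {"delta_pos": [0, -0.0017, 0.13], "turn": [0, 0, 0], "fingers": 0.4}, {"delta_pos": [0, -0.0017, 0.1433], "turn": [0, 0, 0], "fingers": 0.4}, {"delta_pos": [0, -0.0017, 0.1433], "turn": [0, 0, 0], "fingers": 0.4}, {"delta_pos": [0, -0.0017, 0.1433], "turn": [0, 0, 0], "fingers": 0.4}]}}

```text
clock: 6.62
position: [0.496, -0.0397, 0.0332]
ee_rot: [0.061, 0.998, 0.0, 0.001]
ft_force: [0.5, -0.3, -0.2]
grip_width: 0.6
grasp_force: 0.0
```

```bash
python3 -c "
from g import *
snap('scene','scene3'); go([-.198,.0785,.034])
cv2.imwrite('pics/s3c.png',cv2.resize(cv2.imread('pics/scene3.png')[130:270,170:370],None,fx=4,fy=4))"
```

```text
d [ 0.0004  0.0004 -0.0008] turn [0.0006 0.0014 0.0001] deg 0.1 now [-0.1976  0.0781  0.0332] F [-0.8 -0.5  0.3] t 6.67 grip 0.6004136475081644 0.0
```

View pics/s3c.png

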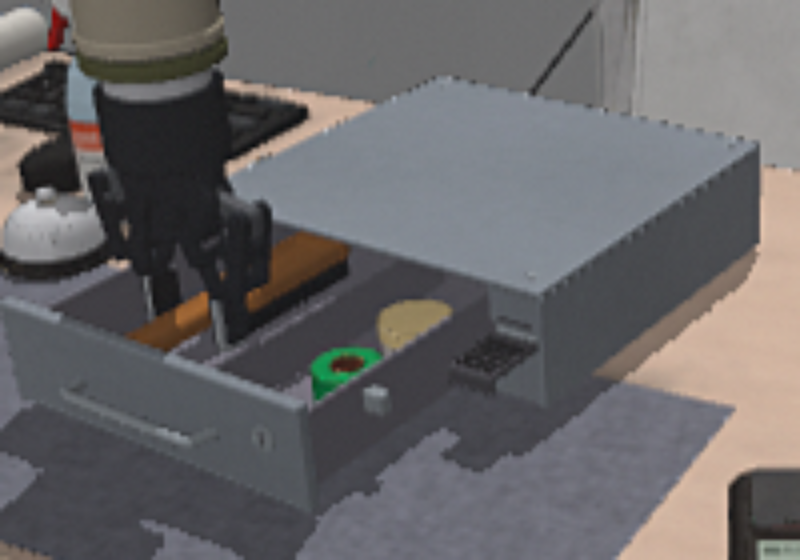

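The two fingers (crop 160,300 and 225,320) straddle the orange handle just in front of the head, clear of the walls, so I'll close.

>>> {"api": "move_arm", "payload": {"plan": [{"delta_pos": [0, 0, 0], "turn": [0, 0, 0], "fingers": 1}, {"delta_pos": [0, 0, 0], "turn": [0, 0, 0], "fingers": 1}, {"delta_pos": [0, 0, 0], "turn": [0, 0, 0], "fingers": 1}, {"delta_pos": [0, 0, 0], "turn": [0, 0, 0], "fingers": 1}, {"delta_pos": [0, 0, 0], "turn": [0, 0, 0], "fingers": 1}], "force": 60}}

```text
clock: 7.3
position: [0.4955, -0.0396, 0.0325]
ee_rot: [0.061, 0.998, 0.0, 0.0]
ft_force: [-1.0, 1.4, 5.5]
grip_width: 0.268
grasp_force: 58.4
```

```bash
cat > plan.py <<'E'
from g import *
import sys
# brush origin at unit x bx, floor .014; now level. Targets: tilt about rear bristle edge (99,0) raised by lift
o=get_obs(); p0=w2u(o['position']); bx=-.170
rel=np.array([p0[0]-bx,p0[2]-.014])   # TCP in brush frame
def T(th,piv): # piv: unit x,z of brush point (99,0)
    r=rel-[.099,0]; return [piv[0]+r[0]*np.cos(th)+r[1]*np.sin(th),p0[1],piv[1]-r[0]*np.sin(th)+r[1]*np.cos(th)]
pv=np.array([bx+.099,.014])
for d,l,s in[(4,2,0),(8,3,0),(12,4,0),(16,4,0),(20,4,0),(22,4,0)]:
    th=np.deg2rad(d); print(d); go(T(th,pv+[0,l*.001]),th)
th=np.deg2rad(22)
for s in np.arange(0.02,.2,.02): go(T(th,pv+[0,.004]+s*np.array([-np.cos(th),np.sin(th)])),th)
E
python3 plan.py
```

```text
4
d [-0.0016  0.     -0.0108] turn [0.0003 0.0701 0.0002] deg 4.0 now [-0.1981  0.0782  0.0325] F [-1.   1.4  5.5] t 7.3 grip 0.26820289569562056 58.43996680341661
8
d [-0.0038  0.     -0.0205] turn [0.0003 0.1399 0.0002] deg 8.0 now [-0.1981  0.0782  0.0325] F [-1.   1.4  5.5] t 7.3 grip 0.26820289569562056 58.43996680341661
12
d [-0.0066  0.     -0.03  ] turn [3.000e-04 2.097e-01 2.000e-04] deg 12.0 now [-0.1981  0.0782  0.0325] F [-1.   1.4  5.5] t 7.3 grip 0.26820289569562056 58.43996680341661
16
d [-0.01    0.     -0.0383] turn [3.000e-04 2.796e-01 2.000e-04] deg 16.0 now [-0.1981  0.0782  0.0325] F [-1.   1.4  5.5] t 7.3 grip 0.26820289569562056 58.43996680341661
20
d [-0.014   0.     -0.0463] turn [3.000e-04 3.494e-01 2.000e-04] deg 20.0 now [-0.1981  0.0782  0.0325] F [-1.   1.4  5.5] t 7.3 grip 0.26820289569562056 58.43996680341661
22
d [-0.0162  0.     -0.0503] turn [3.000e-04 3.843e-01 2.000e-04] deg 22.0 now [-0.1981  0.0782  0.0325] F [-1.   1.4  5.5] t 7.3 grip 0.26820289569562056 58.43996680341661
d [ 0.0023  0.     -0.0577] turn [3.000e-04 3.843e-01 2.000e-04] deg 22.
[... 802 characters left out ...]
     -0.0952] turn [3.000e-04 3.843e-01 2.000e-04] deg 22.0 now [-0.1981  0.0782  0.0325] F [-1.   1.4  5.5] t 7.3 grip 0.26820289569562056 58.43996680341661
d [ 1.136e-01  1.000e-04 -1.027e-01] turn [3.000e-04 3.843e-01 2.000e-04] deg 22.0 now [-0.1981  0.0782  0.0325] F [-1.   1.4  5.5] t 7.3 grip 0.26820289569562056 58.43996680341661
d [ 1.321e-01  1.000e-04 -1.102e-01] turn [3.000e-04 3.843e-01 2.000e-04] deg 22.0 now [-0.1981  0.0782  0.0325] F [-1.   1.4  5.5] t 7.3 grip 0.26820289569562056 58.43996680341661
d [ 1.507e-01  1.000e-04 -1.177e-01] turn [3.000e-04 3.843e-01 2.000e-04] deg 22.0 now [-0.1981  0.0782  0.0325] F [-1.   1.4  5.5] t 7.3 grip 0.26820289569562056 58.43996680341661
```

Converted, -0.0424 m / 0.6 = -0.0707, -0.0383 m / 0.6 = -0.0638, 0.314 rad / 4 = 0.0785.

>>> {"api": "move_arm", "payload": {"plan": [{"delta_pos": [0, 0, -0.005], "turn": [0, 0, 0], "fingers": 1}, {"delta_pos": [-0.0008, 0, -0.0117], "turn": [0, 0.0088, 0], "fingers": 1}, {"delta_pos": [-0.0027, 0, -0.0183], "turn": [0, 0.0175, 0], "fingers": 1}, {"delta_pos": [-0.0045, 0, -0.0262], "turn": [0, 0.0263, 0], "fingers": 1}, {"delta_pos": [-0.0063, 0, -0.0342], "turn": [0, 0.035, 0], "fingers": 1}, {"delta_pos": [-0.0087, 0, -0.0417], "turn": [0, 0.0438, 0], "fingers": 1}, {"delta_pos": [-0.011, 0, -0.05], "turn": [0, 0.0525, 0], "fingers": 1}, {"delta_pos": [-0.0138, 0, -0.0567], "turn": [0, 0.0613, 0], "fingers": 1}, {"delta_pos": [-0.0167, 0, -0.0638], "turn": [0, 0.07, 0], "fingers": 1}, {"delta_pos": [-0.02, 0, -0.0707], "turn": [0, 0.0785, 0], "fingers": 1}, {"delta_pos": [-0.02, 0, -0.0707], "turn": [0, 0.0785, 0], "fingers": 1}]}}

```text
clock: 8.68
position: [0.5074, -0.0414, 0.0743]
ee_rot: [0.061, 0.986, 0.009, -0.156]
ft_force: [-0.9, -0.2, -1.3]
grip_width: 0.273
grasp_force: 57.6
```

```bash
python3 -c "
from g import *
from b import brush
snap('scene','scene4');snap('top','top4'); go([-.198,.0785,.034])
for t in('top4','scene4'):
    Q,c=brush(t)
    for a in np.arange(-.28,-.125,.02):
        q=Q[abs(Q[:,0]-a)<.006]
        if len(q)>3: print(t,a.round(3),len(q),np.percentile(q[:,1],[3,50,97]).round(4),np.percentile(q[:,2],[10,50,90]).round(4))
cv2.imwrite('pics/s4c.png',cv2.resize(cv2.imread('pics/scene4.png')[130:270,170:370],None,fx=4,fy=4))"
```

```text
d [-0.0016  0.0007  0.0419] turn [-3.00e-04 -3.14e-01 -1.00e-04] deg 18.0 now [-0.1865  0.0778  0.0743] F [ 0.2 -0.7 -0.5] t 8.78 grip 0.26718308414533826 57.60043532587588
top4 -0.26 11 [0.0619 0.0719 0.0769] [0.104  0.1063 0.1117]
top4 -0.24 43 [0.0599 0.07   0.0802] [0.0987 0.1024 0.1048]
top4 -0.22 41 [0.0618 0.0712 0.0805] [0.0924 0.0954 0.0987]
top4 -0.2 40 [0.0634 0.0729 0.0826] [0.0861 0.0894 0.0913]
scene4 -0.26 29 [0.0612 0.0679 0.0754] [0.0947 0.0998 0.1041]
scene4 -0.24 18 [0.0596 0.0618 0.0645] [0.0893 0.0956 0.1011]
scene4 -0.22 20 [0.0602 0.0633 0.0655] [0.0833 0.0886 0.0932]
scene4 -0.2 25 [0.0613 0.0647 0.1383] [0.0743 0.0829 0.0867]
scene4 -0.18 5 [0.0928 0.1366 0.1381] [0.0394 0.0432 0.0538]
scene4 -0.16 24 [0.0611 0.0656 0.138 ] [0.0425 0.0623 0.0701]
scene4 -0.14 27 [0.0569 0.0615 0.1358] [0.05   0.0624 0.0682]
```

View pics/s4c.png

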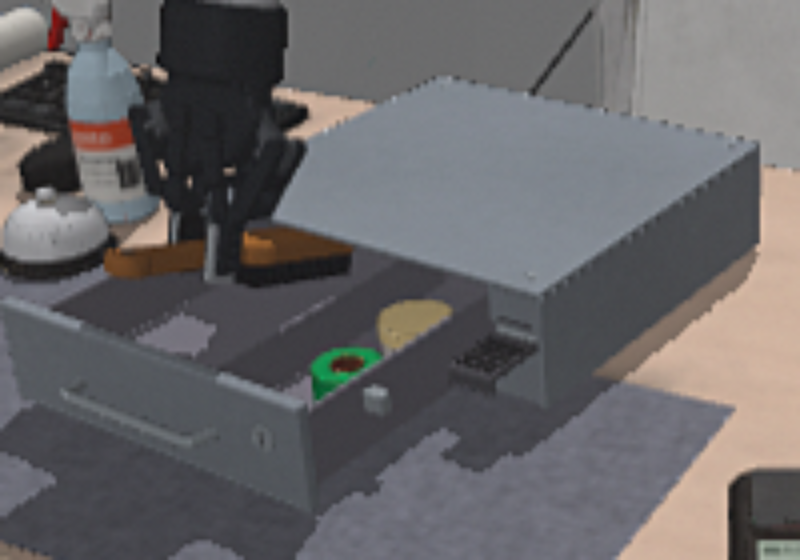

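The handle is up at about 0.106 m, tilted 18° (crop handle end 110,260), and the head is still under the cover (crop 350,250), touching nothing. Pull along the tool's x.

Converted, 0.06 m / 0.6 = 0.1, 0.054 m / 0.6 = 0.09.

>>> {"api": "move_arm", "payload": {"plan": [{"delta_pos": [0.01, 0, 0], "turn": [0, 0, 0], "fingers": 1}, {"delta_pos": [0.0267, 0, 0], "turn": [0, 0, 0], "fingers": 1}, {"delta_pos": [0.0433, 0, 0], "turn": [0, 0, 0], "fingers": 1}, {"delta_pos": [0.06, 0, 0], "turn": [0, 0, 0], "fingers": 1}, {"delta_pos": [0.0767, 0, 0], "turn": [0, 0, 0], "fingers": 1}, {"delta_pos": [0.09, 0, 0], "turn": [0, 0, 0], "fingers": 1}, {"delta_pos": [0.1, 0, 0], "turn": [0, 0, 0], "fingers": 1}, {"delta_pos": [0.1, 0, 0], "turn": [0, 0, 0], "fingers": 1}]}}

```text
clock: 9.78
position: [0.4504, -0.0341, 0.0934]
ee_rot: [0.061, 0.986, 0.01, -0.156]
ft_force: [-0.0, 0.7, -1.3]
grip_width: 0.271
grasp_force: 57.6
```

```bash
python3 -c "
from g import *
snap('scene','scene5'); go([-.1865-.1*.951,.0778,.0743+.1*.309],np.deg2rad(18))
cv2.imwrite('pics/s5c.png',cv2.resize(cv2.imread('pics/scene5.png')[130:270,170:370],None,fx=4,fy=4))"
```

```text
d [ 0.0401 -0.0003  0.0005] turn [0.0002 0.0004 0.0003] deg 0.0 now [-0.2433  0.0781  0.0933] F [ 0.2 -0.4 -0.4] t 9.82 grip 0.27265835461968874 57.610139613971114
```

View pics/s5c.png

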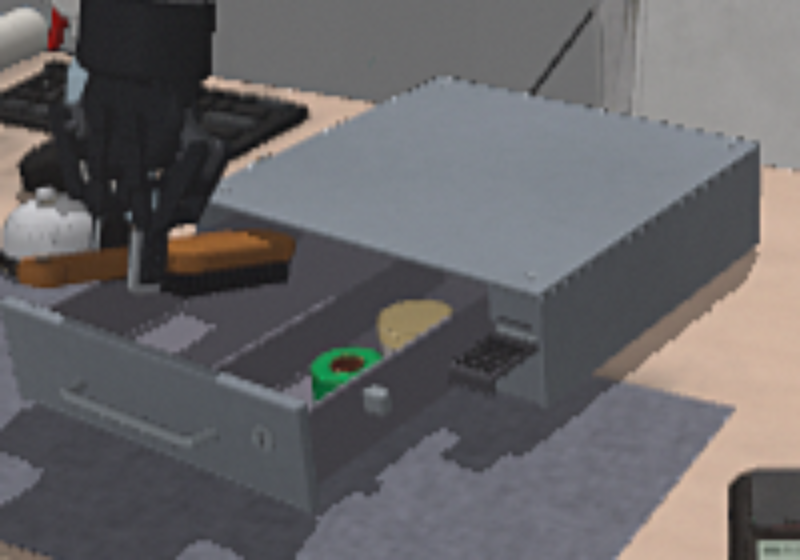

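The head's rear end (crop 290,240) is coming out at the cover edge with no contact force. I'll pull on, then raise and level.

Converted, -0.12 m / 0.6 = -0.2, -0.115 m / 0.6 = -0.1917, -0.12 rad / 4 = -0.03.

>>> {"api": "move_arm", "payload": {"plan": [{"delta_pos": [0.0167, 0, 0], "turn": [0, 0, 0], "fingers": 1}, {"delta_pos": [0.0367, 0, 0], "turn": [0, 0, 0], "fingers": 1}, {"delta_pos": [0.0567, 0, 0], "turn": [0, 0, 0], "fingers": 1}, {"delta_pos": [0.075, 0, 0], "turn": [0, 0, 0], "fingers": 1}, {"delta_pos": [0.0867, 0, -0.0033], "turn": [0, 0, 0], "fingers": 1}, {"delta_pos": [0.0967, 0, -0.0333], "turn": [0, 0, 0], "fingers": 1}, {"delta_pos": [0.11, 0, -0.075], "turn": [0, 0, 0], "fingers": 1}, {"delta_pos": [0.1233, 0, -0.1167], "turn": [0, -0.0125, 0], "fingers": 1}, {"delta_pos": [0.1367, 0, -0.1583], "turn": [0, -0.03, 0], "fingers": 1}, {"delta_pos": [0.1467, 0, -0.1917], "turn": [0, -0.0475, 0], "fingers": 1}, {"delta_pos": [0.15, 0, -0.2], "turn": [0, -0.065, 0], "fingers": 1}, {"delta_pos": [0.15, 0, -0.2], "turn": [0, -0.07, 0], "fingers": 1}]}}

```text
clock: 11.32
position: [0.4021, -0.0281, 0.2358]
ee_rot: [0.061, 0.998, 0.002, -0.016]
ft_force: [-0.4, -0.5, -1.9]
grip_width: 0.267
grasp_force: 57.6
```

>>> {"api": "move_arm", "payload": {"plan": [{"delta_pos": [0, 0, 0], "turn": [0, 0, 0], "fingers": 1}, {"delta_pos": [0, 0, 0], "turn": [0, 0, 0], "fingers": 1}, {"delta_pos": [0, 0, 0], "turn": [0, 0, 0], "fingers": 1}, {"delta_pos": [0, 0, 0], "turn": [0, 0, 0], "fingers": 1}]}}

```text
clock: 11.82
position: [0.4025, -0.0283, 0.2349]
ee_rot: [0.061, 0.998, 0.001, -0.017]
ft_force: [0.0, 0.4, -0.5]
grip_width: 0.269
grasp_force: 57.6
```

```bash
python3 -c "
from g import *
snap('scene','scene6'); go([-.198,.0785,.034]);
cv2.imwrite('pics/s6c.png',cv2.resize(cv2.imread('pics/scene6.png')[80:280,110:370],None,fx=3,fy=3))"
```

```text
d [-0.1007  0.0006  0.1976] turn [-0.0003 -0.0346 -0.0001] deg 2.0 now [-0.2918  0.0779  0.235 ] F [-0.7  0.1 -0.6] t 11.88 grip 0.2692180340719015 57.622374622151256
```

View pics/s6c.png

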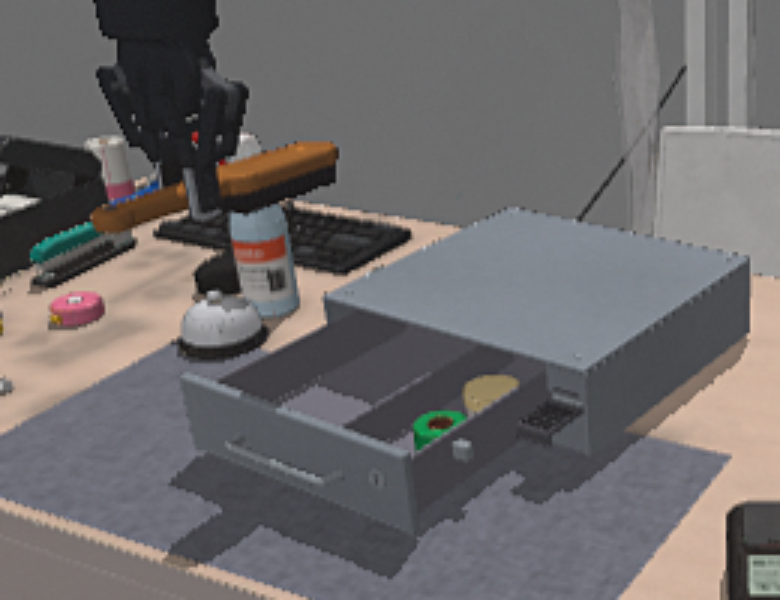

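The brush (crop 95–340, rows 145–230) is held level with its bristles down, well above the unit. The drawer is open and the small things are still in it.

```bash
python3 -c "
from workcell import hand_in
print(hand_in())"
```

```text
the job is handed in; nothing more can be done
None
```

The job is handed in at about 12 s of the 51 s allowed: the pedal was pressed to its stop, and the brush was drawn out handle first and is held still, about level with bristles down, well above the unit; the hand-in returned no verdict.

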